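# Make up the coffee set for the shop shelf

### The arm

A 6-joint arm with a two-finger parallel gripper is mounted at the origin on the work surface. World frame = base frame: x ahead of the robot, y to its left, z up, the work surface at z = 0. Lengths are in m, angles in rad, forces in N, time in s.
With the tool pointing down it reaches from about 0.425 to 0.95 m from the base axis. Payload 3.5 kg.
Tool frame: the origin (TCP) lies midway between the tips of the shut fingers; the grasp point (between the pads) lies 19 mm behind it (manip.tcp_to_grasp is the z of the grasp point in the tool frame, in m); z points along the fingers, y is the line along which they close (so a half turn about z gives the same grasp; the last joint's range is limited). The gripper opens to 85 mm and grips with 20 to 120 N. Pads are 22 mm wide; open, the fingers measure 114 mm over their backs; the gripper's body (76 mm by 85 mm) begins 54 mm behind the grasp point. The pads swing forward as they close: fully open they stand 13 mm farther back than shut.
Start: joints at [1.143, 0.286, 1.577, -0, 1.279, -0.15], TCP at [0.185, 0.649, 0.231] pointing down, gripper open.
Joint ranges: [-2.77, 2.77], [-0.9, 2.22], [0.21, 2.48], [-1.53, 4.67], [0.24, 2.81], [-2.84, 2.84]. Speed limits (rad/s): [2.79, 2.79, 3.14, 3.14, 3.14, 3.14].

### API

Orientations are given as a unit quaternion [w, x, y, z].
In Python, from cell import manip gives the robot as it stands.
- The arm moves only by the shell command python3 -m inch 'ROWS'. ROWS is JSON, a list that holds one entry, the list of rows, each a list of 7 numbers: the turn, a rotation vector about the tool's x, y, z in rad, then the shift along the tool's x, y, z in mm, then the opening, from 0 (shut) to 1 (fully open). A call has 1 to 20 rows; each row is the pose to reach, as a shift and turn from the pose commanded when the call began, along the tool's axes at that moment; what a row does not reach only later rows make up. A row lasts 1/12 s, in which the tool goes at most 41.7 mm and 7.16 degrees, less where a joint would pass 70% of its speed; a pose out of reach is approached as far as the arm can. A call with a gripper value outside its range is refused whole. The fingers move at their own pace and stop on an object; the grip force is fixed at half the most. Time passes only in rows, so rows that repeat a pose let the fingers close. It gives the time, the measured TCP pose, the force, the opening and the grip force at its end, in the units of the state.
- manip.get_state(): the state, without advancing time (a new reading comes with each control period).
- manip.grab_frame(name): name is "scene" or "top" or "wrist"; returns a dict with "img" (384x512x3 uint8, red, green, blue), "fx", "fy", "cx", "cy" (pixels), "world_from_camera" (4x4, takes a point from camera to world coordinates); the wrist camera has in their place "tool_from_camera" (4x4, takes a point from camera to tool coordinates, whose origin is the TCP and whose axes are the flange's). Camera axes: x right, y down, z forward; pixel columns grow to the right and rows downward; lengths in m; the calibration is good to about 2 mm. A picture is of the moment at which its call begins: read the wrist's pose just before it. There is no depth.
- manip.job_done(): hands the job in; it is judged then, once.
The state is a dict: "clock": time; "joint_positions": joint angles; "qd": joint speeds; "tau": joint torques, N m; "tcp_pos": TCP position; "orientation": TCP orientation; "ft_force": force on the tool from outside, world axes, zero at the start; "torque": the same for the moment, N m; "gripper_width": finger opening in m; "gripper_force": force on a finger pad.
Only numpy, scipy, OpenCV 4.12 (cv2) and the standard library are available. Lean on these libraries where they do the work, as an engineer would, in place of code of your own. Each camera call takes 0.05 s, during which the arm holds its last target. There are 200 camera calls.

### The job

Make up the coffee set for sale: stand the blue, mustard and rose cups upright in the middle of the saucers of their own colours, and put the brown lid on the brown pot, its tab in the notch of the rim beside the handle, so that it sits fully home. It is china, so set each piece down without dropping it, and leave the green cup and the smoked tealight glass where they stand.

Things in the scene. Friction and masses are not known exactly. Their poses are not given: they have to be found in the camera images.
- cup_blue: Dark blue small coffee cup with one handle, open at the top: 58 mm high, 60 across the rim, tapering to 54 across 15 mm up and a 38 foot; walls 4 thick; 0.09 kg. Origin: centre of the underside; z up. The handle stands out along the cup's own -x, to 52 mm from the axis, 15 to 52 mm up, 8 thick.
- cup_mustard: Mustard yellow small coffee cup with one handle, open at the top: 58 mm high, 60 across the rim, tapering to 54 across 15 mm up and a 38 foot; walls 4 thick; 0.09 kg. Origin: centre of the underside; z up. The handle stands out along the cup's own -x, to 52 mm from the axis, 15 to 52 mm up, 8 thick.
- cup_rose: Rose pink small coffee cup with one handle, open at the top: 58 mm high, 60 across the rim, tapering to 54 across 15 mm up and a 38 foot; walls 4 thick; 0.09 kg. Origin: centre of the underside; z up. The handle stands out along the cup's own -x, to 52 mm from the axis, 15 to 52 mm up, 8 thick.
- saucer_blue: Dark blue saucer, 120 across and 13 high, loose on the table, 0.16 kg. Its flat well is 62 across with the floor 4 mm above the origin, and the broad rim slopes up from the well to 13 mm. Origin: centre of the underside; z up.
- saucer_mustard: Mustard yellow saucer, 120 across and 13 high, loose on the table, 0.16 kg. Its flat well is 62 across with the floor 4 mm above the origin, and the broad rim slopes up from the well to 13 mm. Origin: centre of the underside; z up.
- saucer_rose: Rose pink saucer, 120 across and 13 high, loose on the table, 0.16 kg. Its flat well is 62 across with the floor 4 mm above the origin, and the broad rim slopes up from the well to 13 mm. Origin: centre of the underside; z up.
- pot: Brown coffee pot, 106 mm across, 105 high, loose, 0.55 kg. Origin: centre of underside. Handle along its own -x (to 86 from the axis, 20-94 up), spout along +x (to 91, 99 up). In the mouth a flat ring seat (inner dia. 58, outer 76) lies 98 mm up; round it stands a rim 98-105 mm up (inner dia. 76, outer 86), cut by a notch 20 wide on the handle side (-x).
- lid: Brown pot lid, upright on the table, 0.08 kg. Origin: centre of underside. Tapered spigot 8 mm deep (dia. 49 to 42), flange dia. 68, 8-13 up; round knob 13-39 up (dia. 22 at 25-37 up, neck dia. 17 below). Tab 11 wide, 9-14 up, stands out along its own -x to 48 from the axis. Home: origin 90 mm above the pot's origin, x axes in line, flange on the seat.
- cup_green: Green cup of the same shape and size as the other cups, with no saucer. Not part of the set: it stays where it is. Origin: centre of its underside; handle along its own -x.
- glass_smoked: Smoke-grey tealight glass without a handle, 64 high, 62 across the rim, 48 across the foot. It stays where it is. Origin: centre of its underside; z up.
Not all that is in view belongs to the job. Of the things like the saucer_blue, leave any that is turquoise; of the rest the larger one is meant.

How it is judged:
At the end, for the whole second after the job is handed in: Each cup at rest, upright (0.1 rad), in the well of the saucer of its colour, centred within 12 mm; saucers flat on the table. Lid at rest and level (0.07 rad) on the standing pot, within 8 mm of its axis and 3 mm of home height, tab in the notch (horizontal distance between cup_blue and saucer_blue below 0.012 m and z of cup_blue in the frame of saucer_blue between 0.001 and 0.008 m and angle between each of cup_blue, cup_mustard, cup_rose's own z axis and vertical below 0.1 rad and angle between each of saucer_blue, saucer_mustard, saucer_rose's own z axis and vertical below 0.08 rad and height (world z) of each of saucer_blue, saucer_mustard, saucer_rose, pot below 0.006 m and linear speed of each of cup_blue, cup_mustard, cup_rose, lid below 0.02 m/s and horizontal distance between cup_mustard and saucer_mustard below 0.012 m and z of cup_mustard in the frame of saucer_mustard between 0.001 and 0.008 m and horizontal distance between cup_rose and saucer_rose below 0.012 m and z of cup_rose in the frame of saucer_rose between 0.001 and 0.008 m and horizontal distance between lid and pot below 0.008 m and z of lid in the frame of pot between 0.086 and 0.093 m and angle between the x axis of lid and the x axis of pot, either way round below 0.3 rad and angle between lid's own z axis and vertical below 0.07 rad and angle between pot's own z axis and vertical below 0.06 rad); the robot touches nothing.
It fails at once if a cup or the lid is dropped or thrown: it moves faster than 0.6 m/s (a fall of 18 mm) with nothing holding it ((linear speed of cup_blue above 0.6 m/s and contact force between cup_blue and the fingers below 0.02 N and contact force between cup_blue and the arm below 0.02 N) or (linear speed of cup_mustard above 0.6 m/s and contact force between cup_mustard and the fingers below 0.02 N and contact force between cup_mustard and the arm below 0.02 N) or (linear speed of cup_rose above 0.6 m/s and contact force between cup_rose and the fingers below 0.02 N and contact force between cup_rose and the arm below 0.02 N) or (linear speed of lid above 0.6 m/s and contact force between lid and the fingers below 0.02 N and contact force between lid and the arm below 0.02 N)).
It fails at once if the green cup is moved (by more than 25 mm) or tipped (distance of cup_green from where it was at the start of the episode above 0.025 m or angle between cup_green's own z axis and vertical above 0.3 rad).
It fails at once if the smoked glass is moved (by more than 25 mm) or tipped (distance of glass_smoked from where it was at the start of the episode above 0.025 m or angle between glass_smoked's own z axis and vertical above 0.3 rad).
It also fails if it takes over 107 s, if anything falls off the work surface, if the arm or the gripper's body presses on something with over 40 N, if the wrist force passes 120 N, or if a joint passes its speed limit or range.

## Working session

There is one attempt and no reset: what is moved stays moved. The work goes in short steps, Python scripts to look and compute and a shell command to move; the robot and the scene stay as the last step left them, time stands still between calls to the robot, and variables do not carry over. Pictures are saved under pics/ and viewed, at most 14 in all, crops included, and the job is handed in when it is done.

```bash
ls; mkdir -p pics; python3 - <<'E'
from cell import manip
import cv2
s=manip.get_state();print(s)
for n in("scene","top"):
    f=manip.grab_frame(n);cv2.imwrite(f"pics/{n}0.png",f["img"][:,:,::-1])
    print(n,f["fx"],f["fy"],f["cx"],f["cy"],f["world_from_camera"])
f=manip.grab_frame("wrist");print(f["tool_from_camera"],f["fx"]);cv2.imwrite("pics/w0.png",f["img"][:,:,::-1])
im=cv2.imread("pics/top0.png");cv2.imwrite("pics/top0b.png",cv2.resize(im,(800,600),interpolation=cv2.INTER_CUBIC))
E
```

```text
pics
{'clock': 0.0, 'joint_positions': array([ 1.14305033e+00,  2.87180832e-01,  1.57817119e+00,  1.44677696e-06,
        1.27860814e+00, -1.49977645e-01]), 'qd': array([-2.29296208e-05,  3.37465319e-04,  7.79638019e-04,  2.13323776e-03,
       -2.24467200e-03, -1.73620894e-03]), 'tau': array([-2.17748944e-03, -4.05978084e+01, -2.92628253e+01, -1.80929464e-04,
        5.85545087e-03,  1.13645490e-05]), 'tcp_pos': array([0.18477316, 0.64853528, 0.22994022]), 'orientation': array([-3.37869708e-04,  1.38438234e-01,  9.90370362e-01, -1.13451266e-03]), 'ft_force': array([-0.3837066 , -1.23218241,  0.63522396]), 'torque': array([-0.01083526, -0.00145046,  0.00450143]), 'gripper_force': 0.0, 'gripper_width': 0.08547866053460898}
scene 370.57210196119917 370.57210196119917 254.2880686213998 188.4180109133041 [[-0.75058879  0.43555297 -0.49690047  1.01418606]
 [ 0.66076203  0.49835189 -0.56128329  0.60204409]
 [ 0.00316268 -0.74962591 -0.66185421  0.68885283]
 [ 0.          0.          0.          1.        ]]
top 354.07224698683575 354.07224698683575 251.1605516614447 198.64218733500257 [[-0.00739402 -0.99327718  0.11552394  0.39248153]
 [-0.99983939  0.0092296   0.01536238  0.05562169]
 [-0.01632534 -0.1153918  -0.99318589  1.21036004]
 [ 0.          0.          0.          1.        ]]
[[-6.38329515e-04 -9.53588899e-01 -3.01110950e-01  7.76701950e-02]
 [ 9.99999547e-01 -3.96174428e-04 -8.65268066e-04 -6.08195180e-04]
 [ 7.05817564e-04 -3.01111366e-01  9.53588720e-01 -1.42887809e-01]
 [ 0.00000000e+00  0.00000000e+00  0.00000000e+00  1.00000000e+00]] 309.47111149545555
```

View pics/top0b.png

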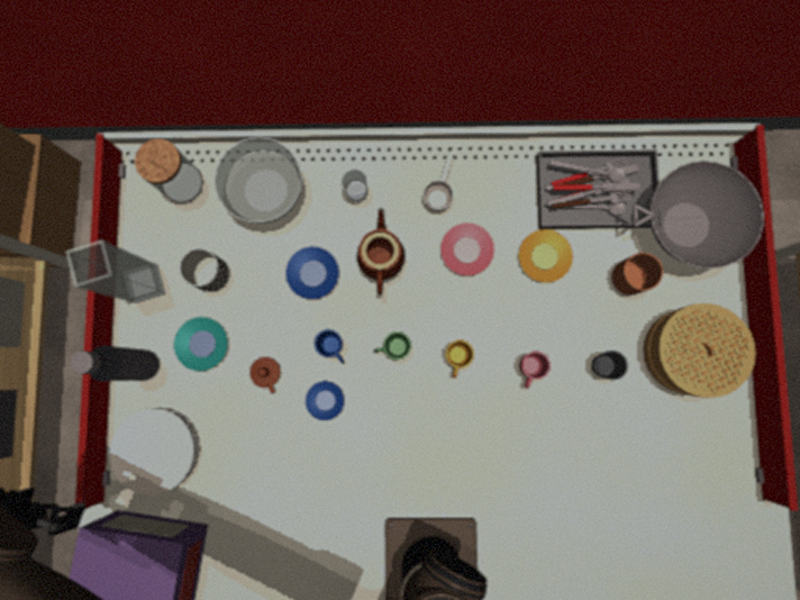

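View pics/scene0.png

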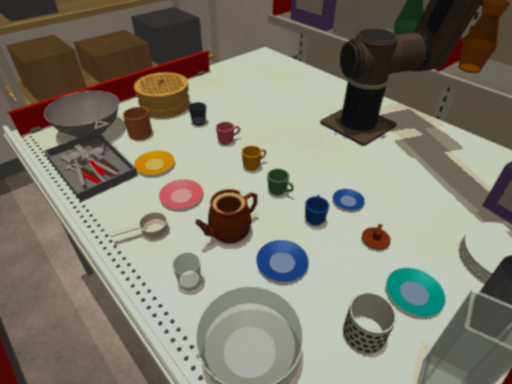

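The top view shows, in the 800-px picture: blue cup (330,344), mustard cup (459,353), rose cup (535,366) and green cup (397,346). The large blue saucer is at (312,272), the rose saucer at (467,249) and the mustard saucer at (545,256). The pot is at (381,254), its spout pointing away and its handle towards the robot as the scene view confirms. The lid is at (265,372) with its tab at (272,390). The small blue saucer (325,400) and the turquoise one are decoys, and the dark glass is at (608,365).

```bash
cat > h.py <<'E'
import numpy as np, cv2
from cell import manip
from scipy.spatial.transform import Rotation as R
def state():
    s=manip.get_state(); q=s["orientation"]; return s["tcp_pos"],R.from_quat([q[1],q[2],q[3],q[0]]),s
def ray(f,u,v,z,T=None):
    T=f["world_from_camera"] if T is None else T
    d=T[:3,:3]@[(u-f["cx"])/f["fx"],(v-f["cy"])/f["fy"],1]; return T[:3,3]+d*(z-T[2,3])/d[2]
def proj(f,p,T=None):
    T=f["world_from_camera"] if T is None else T
    c=T[:3,:3].T@(np.array(p)-T[:3,3]); return f["fx"]*c[0]/c[2]+f["cx"],f["fy"]*c[1]/c[2]+f["cy"]
def wrist():
    p,r,s=state(); f=manip.grab_frame("wrist"); M=np.eye(4);M[:3,:3]=r.as_matrix();M[:3,3]=p
    return f,M@f["tool_from_camera"]
def go(x,y,z,yaw_deg,ref=None):
    """row to tcp xyz (m), tool down, tool-y (closing line) at yaw deg from world x (mod 180)"""
    p,r,s=state(); c=r.as_matrix()
    best=None
    for k in (0,180):
        a=np.radians(yaw_deg+k); ty=np.array([np.cos(a),np.sin(a),0]); tz=np.array([0,0,-1.]); m=np.column_stack([np.cross(ty,tz),ty,tz])
        v=(r.inv()*R.from_matrix(m)).as_rotvec(); q6=s["joint_positions"][5]
        print("turn",v.round(3),"shift",(c.T@(np.array([x,y,z])-p)*1000).round(1),"q6",round(q6,2))
E
cat > m.py <<'E'
from h import *
f=manip.grab_frame("top"); im=f["img"][:,:,::-1].copy()
K=4; big=cv2.resize(im,None,fx=K,fy=K,interpolation=cv2.INTER_CUBIC); hsv=cv2.cvtColor(big,cv2.COLOR_BGR2HSV)
O={"cupB":(330,344,54e-3,30),"cupM":(459,353,54e-3,30),"cupR":(535,366,54e-3,30),"cupG":(397,346,54e-3,30),"sauB":(312,272,.013,60),"sauM":(545,256,.013,60),"sauR":(467,249,.013,60)}
for n,(u,v,z,r) in O.items():
    u,v=u*.64*K,v*.64*K; w=int((r*1.5)/3.4*K)
    m=np.zeros(hsv.shape[:2],np.uint8); x0,y0=int(u-w),int(v-w)
    m[y0:y0+2*w,x0:x0+2*w]=(hsv[y0:y0+2*w,x0:x0+2*w,1]>90)*255
    m=cv2.morphologyEx(m,cv2.MORPH_CLOSE,cv2.getStructuringElement(2,(31,31)))
    m=cv2.morphologyEx(m,cv2.MORPH_OPEN,cv2.getStructuringElement(2,(33,33)))
    c=max(cv2.findContours(m,0,1)[0],key=cv2.contourArea); (cu,cv_),(a,b),_=cv2.fitEllipse(c)
    cv2.drawContours(big,[c],-1,(255,255,255),1); cv2.circle(big,(int(cu),int(cv_)),2,(255,255,255),-1)
    p=ray(f,(cu+.5)/K-.5,(cv_+.5)/K-.5,z); print(n,p.round(4),"diam mm",a/K*(1.21-z)/354*1e3,b/K*(1.21-z)/354*1e3)
cv2.imwrite("pics/topc.png",cv2.resize(big[140*K:265*K,150*K:380*K],(796,433),interpolation=cv2.INTER_AREA))
E
python3 m.py
```

```text
cupB [0.4597 0.2097 0.054 ] diam mm 52.84749062317238 55.356169102555604
cupM [ 0.4349 -0.0638  0.054 ] diam mm 57.33599043161855 59.65470537088685Traceback (most recent call last):
  File "m.py", line 11, in <module>
    c=max(cv2.findContours(m,0,1)[0],key=cv2.contourArea); (cu,cv_),(a,b),_=cv2.fitEllipse(c)
ValueError: max() iterable argument is empty
```

```bash
sed -i 's/,1\]>90/,1]>T/; s/for n,(u,v,z,r) in O.items():/for n,(u,v,z,r) in O.items():\n    T=60/; s/(33,33)/(25,25)/' m.py; python3 m.py
```

```text
cupB [0.4598 0.2096 0.054 ] diam mm 55.0016419146694 58.27586119053727
cupM [ 0.4343 -0.0636  0.054 ] diam mm 60.35431731488071 63.72038230249437
cupR [ 0.4095 -0.2183  0.054 ] diam mm 58.40678461796819 62.93954426824709
cupG [0.4533 0.0664 0.054 ] diam mm 52.740266702942925 55.309542424261224
sauB [0.6181 0.2516 0.013 ] diam mm 111.6096792382709 113.23315419989119
sauM [ 0.651  -0.2613  0.013 ] diam mm 116.92978380494199 118.9776051084874
sauR [ 0.6664 -0.0902  0.013 ] diam mm 112.68930001986229 114.53400314460367
```

View pics/topc.png

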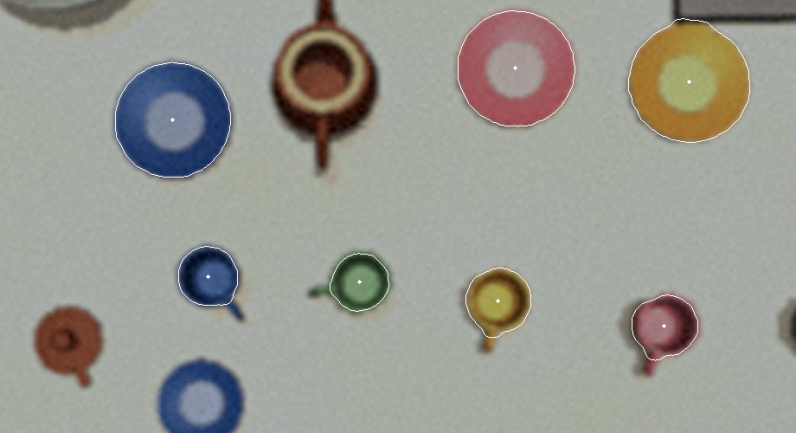

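The contours fit. Handles: blue down-right (240,316), mustard down (487,349), rose down (647,372). Lid centre is about (68,340) with the tab tip at (86,383), and the pot rim centre is about (323,70).

```bash
python3 - <<'E'
from h import *
f=manip.grab_frame("top")
P=lambda u,v,z:ray(f,(u+.5)/3.461+150-.5,(v+.5)/3.461+140-.5,z).round(4)
print("lid",P(68,340,.013),"knob",P(65,339,.038),"tab",P(86,384,.014),"pot rim",P(323,70,.105),"handle",P(322,165,.08),"spout",P(325,3,.099))
go(.385,.34,.12,74)
E
```

```text
lid [0.401  0.3514 0.013 ] knob [0.4018 0.3481 0.038 ] tab [0.3585 0.3328 0.014 ] pot rim [0.6456 0.0979 0.105 ] handle [0.561  0.1002 0.08  ] spout [0.7106 0.096  0.099 ]
turn [-0.001 -0.     0.001] shift [-277.1 -242.2  111. ] q6 -0.15
turn [ 0.00e+00 -1.00e-03 -3.14e+00] shift [-277.1 -242.2  111. ] q6 -0.15
```

```bash
python3 -m inch '[[[0,0,0,-15,-12,0,1],[0,0,0,-45,-35,0,1],[0,0,0,-75,-59,15,1],[0,0,0,-105,-83,30,1],[0,0,0,-135,-106,45,1],[0,0,0,-165,-130,60,1],[0,0,0,-195,-154,70,1],[0,0,0,-225,-177,80,1],[0,0,0,-255,-201,90,1],[0,0,0,-278,-219,90,1],[0,0,0,-290,-228,90,1],[0,0,0,-290,-228,90,1],[0,0,0,-290,-228,90,1]]]'
python3 - <<'E'
from h import *
f,T=wrist(); im=f["img"][:,:,::-1].copy()
np.savez("w1.npz",T=T)
for p in ((.401,.35,.013),(.401,.35,.039),(.3585,.333,.014)):
    u,v=proj(f,p,T); print(u,v); cv2.drawMarker(im,(int(u),int(v)),(0,255,0),0,8,1)
cv2.imwrite("pics/w1.png",im)
E
```

```text
clock: 1.38
tcp_pos: [0.4019, 0.3499, 0.1415]
orientation: [-0.0, 0.14, 0.99, 0.0]
ft_force: [0.7, -0.6, 0.0]
gripper_width: 0.0855
gripper_force: 0.0
254.71016395412335 180.72524466305237
254.76925489264792 189.2485205774451
222.53711490168345 141.1812224009846
```

View pics/w1.png

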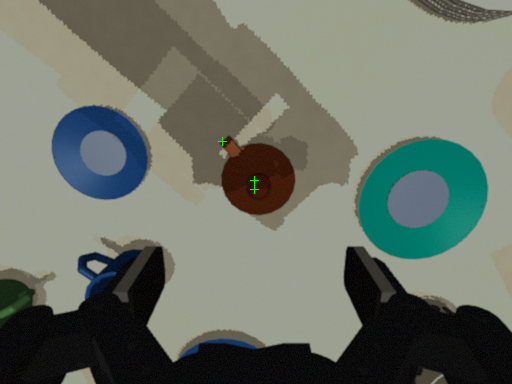

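Wrist view: lid flange centred at (258,179), tab root about (238,152) and tip about (227,141). The knob is dark and centred about (259,186).

```bash
python3 - <<'E'
from h import *
f=manip.grab_frame("wrist");T=np.load("w1.npz")["T"]
c=ray(f,258,179,.013,T);t=ray(f,228,142,.0135,T);print(c,ray(f,259,186,.038,T),t,np.hypot(*(t-c)[:2]),np.degrees(np.arctan2(*(t-c)[1::-1])))
go(c[0],c[1],.016,74)
E
```

```text
[0.40026199 0.35332483 0.013     ] [0.39955519 0.35407733 0.038     ] [0.36056333 0.33730442 0.0135    ] 0.042809314347289386 -158.02343473645055
turn [ 0.    -0.     0.002] shift [  1.4   2.  125.5] q6 -0.77
turn [ 0.00e+00  1.00e-03 -3.14e+00] shift [  1.4   2.  125.5] q6 -0.77
```

```bash
python3 -m inch '[[[0,0,0,1,2,20,1],[0,0,0,1,2,55,1],[0,0,0,1,2,90,1],[0,0,0,1,2,112,1],[0,0,0,1,2,122,1],[0,0,0,1,2,125,1],[0,0,0,1,2,125,0.5],[0,0,0,1,2,125,0.2],[0,0,0,1,2,125,0],[0,0,0,1,2,125,0],[0,0,0,1,2,125,0],[0,0,0,1,2,125,0],[0,0,0,1,2,125,0],[0,0,0,1,2,125,0],[0,0,0,1,2,125,0]]]'
```

```text
clock: 2.73
tcp_pos: [0.402, 0.3531, 0.0177]
orientation: [0.001, 0.139, 0.99, 0.001]
ft_force: [-0.0, 0.4, 6.4]
gripper_width: 0.0198
gripper_force: 58.4
```

```bash
python3 -m inch '[[[0,0,0,0,0,-5,0],[0,0,0,0,0,-20,0],[0,0,0,0,0,-50,0],[0,0,0,-5,-3,-80,0],[0,0,0.02,-20,-12,-110,0],[0,0,0.06,-45,-26,-140,0],[0,0,0.1,-72,-42,-160,0],[0,0,0.14,-100,-58,-170,0],[0,0,0.18,-128,-75,-175,0],[0,0,0.22,-156,-91,-175,0],[0,0,0.26,-184,-107,-175,0],[0,0,0.3,-212,-124,-175,0],[0,0,0.34,-240,-140,-175,0],[0,0,0.38,-265,-155,-175,0],[0,0,0.41,-285,-166,-175,0],[0,0,0.43,-298,-174,-175,0],[0,0,0.445,-305,-178,-175,0],[0,0,0.445,-305,-178,-175,0],[0,0,0.445,-305,-178,-175,0]]]'
python3 - <<'E'
from h import *
p,r,s=state();print(p,r.as_matrix()[:,1],s["gripper_width"])
f,T=wrist(); np.savez("w2.npz",T=T);im=f["img"][:,:,::-1].copy()
cv2.imwrite("pics/w2.png",cv2.resize(im,(800,600),interpolation=cv2.INTER_CUBIC))
print(T)
E
```

```text
clock: 4.32
tcp_pos: [0.6448, 0.0982, 0.1908]
orientation: [-0.001, 0.353, 0.935, -0.0]
ft_force: [-0.3, 0.1, -0.3]
gripper_width: 0.0197
gripper_force: 58.8
[0.6448153  0.0981964  0.19081548] [ 6.61197049e-01  7.50211978e-01 -6.71547528e-04] 0.01974136159542918
[[ 0.66167577  0.71553781  0.22403309  0.58648368]
 [ 0.74978865 -0.63086075 -0.19957881  0.1486868 ]
 [-0.0014725   0.30003393 -0.95392739  0.33381805]
 [ 0.          0.          0.          1.        ]]
```

View pics/w2.png

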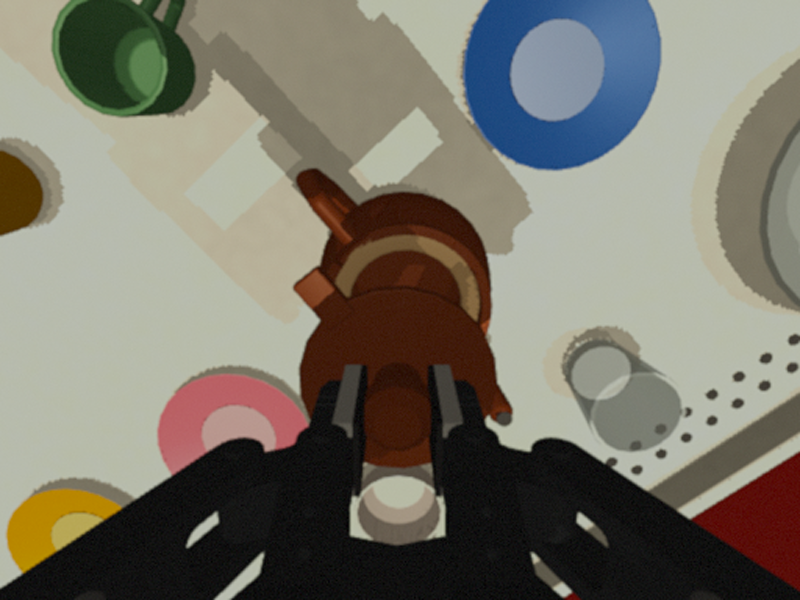

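The view shows the lid held level, its tab tip at (308,283), with the pot below and its handle end at (312,178). I'll overlay the modelled lid and pot to check both poses.

```bash
cat > ov.py <<'E'
import sys
from h import *
def circ(c,r,z,a0=0,a1=360):
    a=np.radians(np.linspace(a0,a1,90)); return [(c[0]+r*np.cos(t),c[1]+r*np.sin(t),z) for t in a]
def draw(im,f,T,pts,col,K,off):
    q=np.array([proj(f,p,T) for p in pts]); q=((q+.5)*K-.5-np.array(off)*K)
    cv2.polylines(im,[q.round().astype(np.int32)],False,col,1,cv2.LINE_AA)
def loc(c,yaw,x,y,z):
    a=np.radians(yaw); return (c[0]+x*np.cos(a)-y*np.sin(a),c[1]+x*np.sin(a)+y*np.cos(a),z)
E
cat > o2.py <<'E'
from ov import *
f=manip.grab_frame("wrist");T=np.load("w2.npz")["T"]
im=cv2.imread("pics/w2.png");im=cv2.resize(im,(512,384),interpolation=cv2.INTER_AREA)
K=4;off=(160,90);big=cv2.resize(im[90:240,160:355],None,fx=K,fy=K,interpolation=cv2.INTER_CUBIC)
L=(.6448,.0982);zl=.173;P=(.646,.098);ly=-1.5;py=-1.6
draw(big,f,T,circ(L,.034,zl+.013),(0,255,0),K,off)
draw(big,f,T,[loc(L,ly,x,y,zl+.014) for x,y in((-.034,.0055),(-.048,.0055),(-.048,-.0055),(-.034,-.0055))],(0,255,0),K,off)
draw(big,f,T,circ(P,.043,.105),(255,255,0),K,off);draw(big,f,T,circ(P,.038,.105),(255,255,0),K,off);draw(big,f,T,circ(P,.029,.098),(255,0,255),K,off)
draw(big,f,T,[loc(P,py,-.086,0,.06),loc(P,py,-.043,0,.094)],(255,255,0),K,off)
cv2.imwrite("pics/o2.png",big)
E
python3 o2.py
```

```text
(no output)
```

View pics/o2.png

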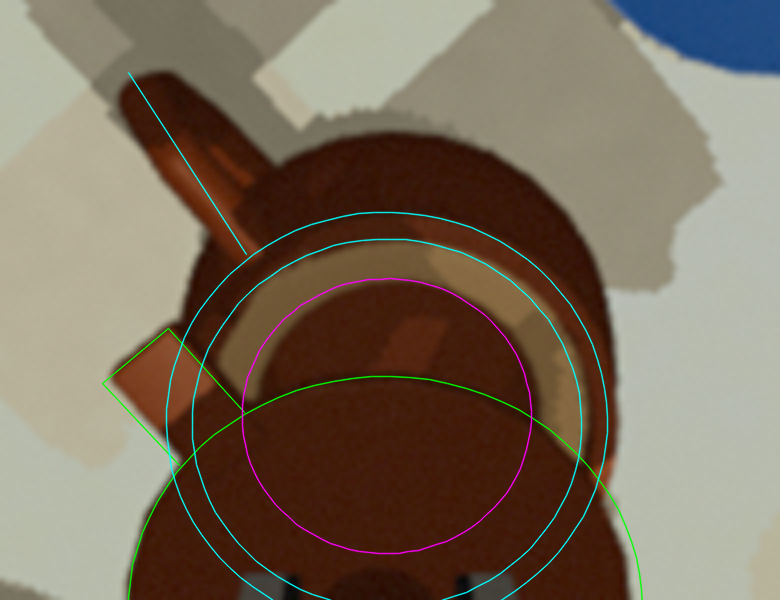

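The pot sits about 2.6 mm to the right and 1 mm below its modelled place. The lid is close to the model, so I'll shift by (-1,+3) mm and descend to just above the rim.

```bash
python3 -m inch '[[[0,0,0,0,1,5,0],[0,0,0,-1,3,20,0],[0,0,0,-1,3,40,0],[0,0,0,-1,3,56,0],[0,0,0,-1,3,66,0],[0,0,0,-1,3,70,0],[0,0,0,-1,3,71,0],[0,0,0,-1,3,71,0]]]'
python3 - <<'E'
from h import *
f,T=wrist(); np.savez("w3.npz",T=T);im=f["img"][:,:,::-1].copy()
cv2.imwrite("pics/w3.png",cv2.resize(im[90:240,160:355],None,fx=4,fy=4,interpolation=cv2.INTER_CUBIC))
E
```

```text
clock: 5.08
tcp_pos: [0.6484, 0.0995, 0.1203]
orientation: [0.0, 0.353, 0.935, 0.0]
ft_force: [-0.7, -0.5, -1.6]
gripper_width: 0.0197
gripper_force: 58.8
```

View pics/w3.png

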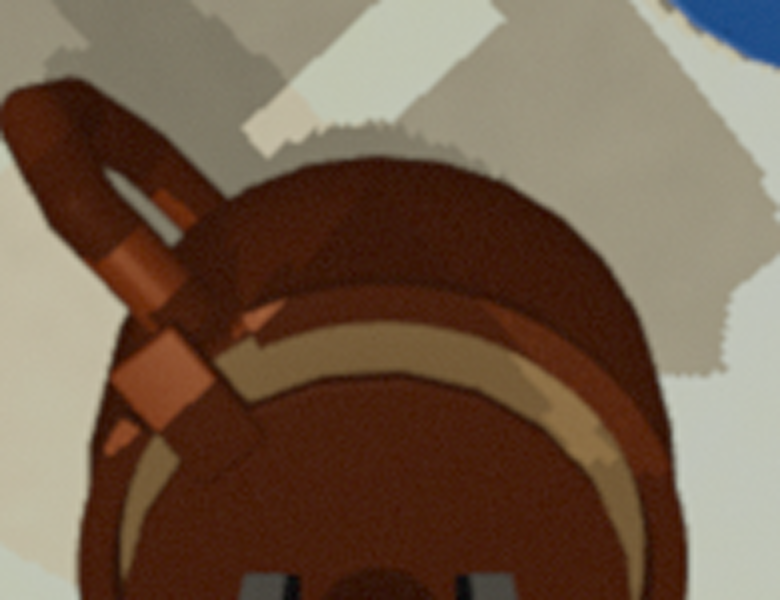

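The tab is over the notch and the lid is centred in the rim. Lowering gently now.

```bash
python3 -m inch '[[[0,0,0,0,0,4,0],[0,0,0,0,0,8,0],[0,0,0,0,0,10.5,0],[0,0,0,0,0,11.5,0],[0,0,0,0,0,12,0],[0,0,0,0,0,12.5,0],[0,0,0,0,0,12.5,0]]]'
```

```text
clock: 5.72
tcp_pos: [0.6483, 0.0993, 0.108]
orientation: [0.0, 0.354, 0.935, 0.0]
ft_force: [0.5, -0.3, -1.1]
gripper_width: 0.0194
gripper_force: 58.8
```

```bash
python3 -m inch '[[[0,0,0,0,0,0.5,0],[0,0,0,0,0,1,0],[0,0,0,0,0,1.5,0],[0,0,0,0,0,1.5,0]]]'
```

```text
clock: 6.05
tcp_pos: [0.6485, 0.0993, 0.1077]
orientation: [0.0, 0.353, 0.935, -0.0]
ft_force: [-2.3, 0.7, 4.9]
gripper_width: 0.0192
gripper_force: 59.4
```

```bash
python3 -m inch '[[[0,0,0,0,0,0,0.3],[0,0,0,0,0,0,0.6],[0,0,0,0,0,0,1],[0,0,0,0,0,0,1],[0,0,0,0,0,-15,1],[0,0,0,0,0,-45,1],[0,0,0,0,0,-80,1],[0,0,0,0,0,-90,1],[0,0,0,0,0,-92,1]]]'
python3 - <<'E'
from h import *
p,r,s=state();print(p)
f,T=wrist();cv2.imwrite("pics/w4.png",cv2.resize(f["img"][60:240,140:380,::-1],None,fx=2.5,fy=2.5))
go(.461,.21,.15,105)
E
```

```text
clock: 6.8
tcp_pos: [0.6509, 0.0993, 0.2044]
orientation: [0.005, 0.354, 0.935, 0.002]
ft_force: [0.3, -0.3, -0.2]
gripper_width: 0.0855
gripper_force: 0.0
[0.65089323 0.09933055 0.20437077]
turn [ 0.001  0.006 -0.985] shift [214.9 -42.   50.8] q6 -0.85
turn [ 7.000e-03 -2.000e-03  2.157e+00] shift [214.9 -42.   50.8] q6 -0.85
```

View pics/w4.png

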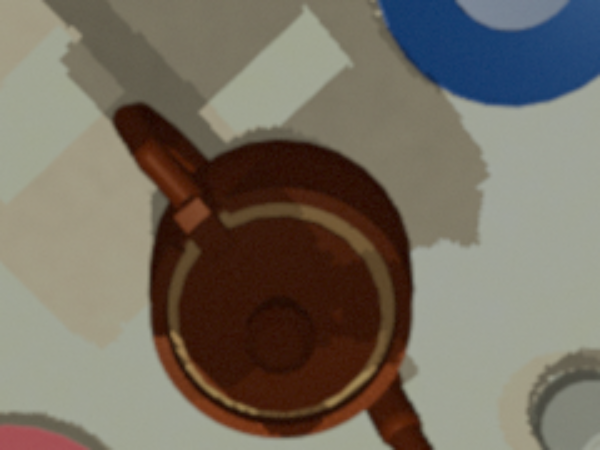

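The lid is home with its tab in the notch. Next is the blue cup.

```bash
python3 -m inch '[[[0,0,-0.05,12,-2,0,1],[0,0,-0.15,35,-7,0,1],[0,0,-0.25,60,-12,5,1],[0,0,-0.35,85,-17,12,1],[0,0,-0.45,110,-22,20,1],[0,0,-0.55,135,-27,28,1],[0,0,-0.65,160,-32,36,1],[0,0,-0.75,185,-37,43,1],[0,0,-0.85,203,-40,48,1],[0,0,-0.95,212,-42,51,1],[0,0.006,-0.985,215,-42,51,1],[0,0.006,-0.985,215,-42,51,1],[0,0.006,-0.985,215,-42,51,1]]]'
cat > look.py <<'E'
import sys
from ov import *
# look.py name x y hdir : overlay cup model
n,x,y,h=sys.argv[1],*map(float,sys.argv[2:5])
p,r,s=state();f,T=wrist();np.savez(n+".npz",T=T);im=f["img"][:,:,::-1]
K=1.5625;big=cv2.resize(im,(800,600),interpolation=cv2.INTER_CUBIC)
draw(big,f,T,circ((x,y),.030,.058),(0,255,0),K,(0,0));draw(big,f,T,circ((x,y),.026,.058),(0,255,0),K,(0,0))
draw(big,f,T,[loc((x,y),h,.03,0,.05),loc((x,y),h,.052,0,.05)],(0,255,0),K,(0,0))
cv2.imwrite(f"pics/{n}.png",big);print(p,np.degrees(np.arctan2(*r.as_matrix()[1::-1,1])),s["joint_positions"][5])
E
python3 look.py blue .461 .21 -141
```

```text
clock: 7.93
tcp_pos: [0.4583, 0.2099, 0.1459]
orientation: [-0.004, -0.13, 0.991, 0.001]
ft_force: [0.5, 0.8, -1.1]
gripper_width: 0.0854
gripper_force: 0.0
[0.45825332 0.20985922 0.14590163] 104.98069784283966 -1.6068276965931574
```

View pics/blue.png

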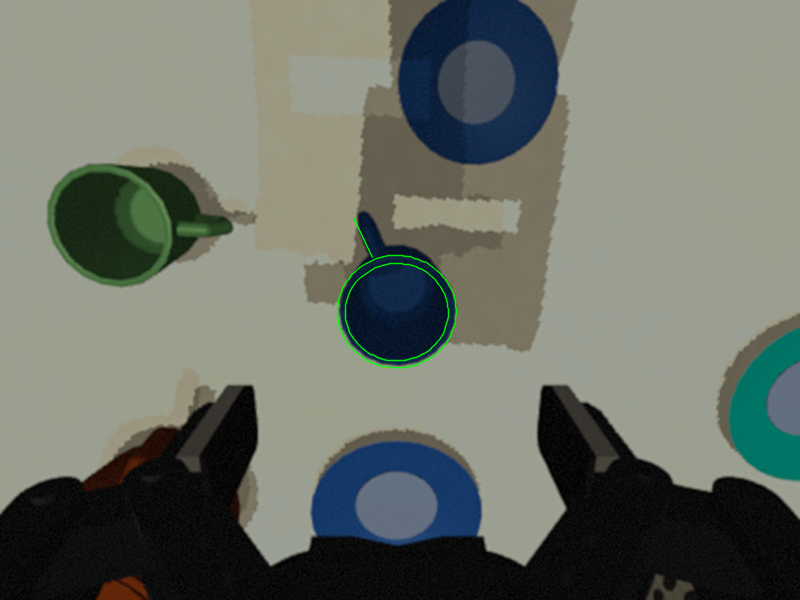

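The overlay matches the blue cup exactly, with its rim centred at (397,310) in the 800-px view.

```bash
python3 -c "
from h import *
go(.461,.21,.016,105)"
```

```text
turn [ 0.003 -0.007 -0.001] shift [ -3.1  -0.7 130.3] q6 -1.61
turn [-0.011 -0.004  3.141] shift [ -3.1  -0.7 130.3] q6 -1.61
```

```bash
python3 -m inch '[[[0,-0.007,0,-3,-1,20,1],[0,-0.007,0,-3,-1,55,1],[0,-0.007,0,-3,-1,90,1],[0,-0.007,0,-3,-1,115,1],[0,-0.007,0,-3,-1,126,1],[0,-0.007,0,-3,-1,130,1],[0,-0.007,0,-3,-1,130,1],[0,-0.007,0,-3,-1,130,0.7],[0,-0.007,0,-3,-1,130,0.6],[0,-0.007,0,-3,-1,130,0.5],[0,-0.007,0,-3,-1,130,0],[0,-0.007,0,-3,-1,130,0],[0,-0.007,0,-3,-1,130,0],[0,-0.007,0,-3,-1,130,0]]]'
python3 -c "
from h import *
go(.618,.252,.17,105)"
```

```text
clock: 9.15
tcp_pos: [0.4636, 0.2105, 0.0198]
orientation: [0.003, -0.131, 0.991, 0.002]
ft_force: [-0.7, 0.0, 5.1]
gripper_width: 0.0574
gripper_force: 63.4
turn [0.002 0.006 0.001] shift [-160.8    0.4 -149.2] q6 -1.61
turn [-0.01   0.004 -3.141] shift [-160.8    0.4 -149.2] q6 -1.61
```

```bash
python3 -m inch '[[[0,0,0,0,0,-4,0],[0,0,0,0,0,-15,0],[0,0,0,0,0,-35,0],[0,0,0,-8,0,-58,0],[0,0,0,-25,0,-75,0],[0,0,0,-50,0,-82,0],[0,0,0,-78,0,-82,0],[0,0,0,-106,0,-82,0],[0,0,0,-132,0,-82,0],[0,0,0,-150,0,-82,0],[0,0.006,0,-159,0,-82,0],[0,0.006,0,-161,0,-82,0],[0,0.006,0,-161,0,-82,0],[0,0.006,0,-161,0,-82,0]]]'
cat > look2.py <<'E'
import sys
from ov import *
# look2.py name saucer x y, cup x y, cup bottom z
n=sys.argv[1];x,y,cx,cy,z=map(float,sys.argv[2:7])
p,r,s=state();f,T=wrist();im=f["img"][:,:,::-1]
big=cv2.resize(im,(800,600),interpolation=cv2.INTER_CUBIC);K=1.5625
draw(big,f,T,circ((x,y),.060,.013),(0,255,0),K,(0,0));draw(big,f,T,circ((x,y),.031,.004),(0,255,0),K,(0,0))
draw(big,f,T,circ((cx,cy),.030,z+.058),(255,255,0),K,(0,0));draw(big,f,T,circ((cx,cy),.026,z+.058),(255,255,0),K,(0,0))
cv2.imwrite(f"pics/{n}.png",big[:,100:700]);print(p,np.degrees(np.arctan2(*r.as_matrix()[1::-1,1])),s["joint_positions"][5])
E
python3 look2.py bs .618 .2516 .618 .2516 .082
```

```text
clock: 10.32
tcp_pos: [0.6162, 0.2513, 0.0996]
orientation: [-0.003, -0.131, 0.991, 0.001]
ft_force: [-1.4, -0.6, -0.1]
gripper_width: 0.0574
gripper_force: 64.0
[0.61619951 0.25134347 0.09957925] 105.0290222847537 -1.6004927348955222
```

View pics/bs.png

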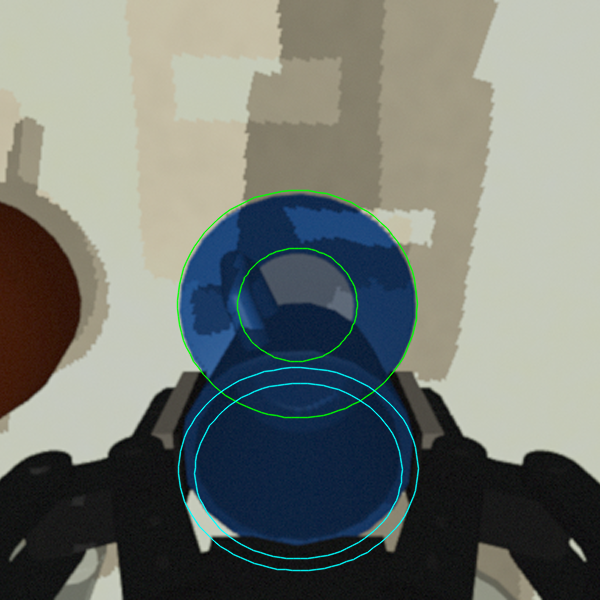

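The saucer matches the model. The cup sits about 2 mm off the TCP towards the camera and about 2 mm low, so I'll correct tool x by -4 mm.

```bash
python3 -m inch '[[[0,0,0,-2,0,8,0],[0,0,0,-4,0,25,0],[0,0,0,-4,0,45,0],[0,0,0,-4,0,60,0],[0,0,0,-4,0,67,0],[0,0,0,-4,0,70,0],[0,0,0,-4,0,71.5,0],[0,0,0,-4,0,72.5,0],[0,0,0,-4,0,73,0],[0,0,0,-4,0,73,0]]]'
```

```text
clock: 11.2
tcp_pos: [0.6213, 0.2528, 0.0277]
orientation: [-0.001, -0.131, 0.991, 0.001]
ft_force: [0.4, 0.4, -0.8]
gripper_width: 0.0568
gripper_force: 64.0
```

```bash
python3 -m inch '[[[0,0,0,0,0,0.6,0],[0,0,0,0,0,1.2,0],[0,0,0,0,0,1.8,0],[0,0,0,0,0,1.8,0]]]'
```

```text
clock: 11.53
tcp_pos: [0.6205, 0.2526, 0.0248]
orientation: [-0.002, -0.131, 0.991, 0.001]
ft_force: [-0.5, -0.7, -1.6]
gripper_width: 0.0573
gripper_force: 64.0
```

```bash
python3 -m inch '[[[0,0,0,0,0,0.6,0],[0,0,0,0,0,1.2,0],[0,0,0,0,0,1.2,0]]]'
```

```text
clock: 11.78
tcp_pos: [0.6207, 0.2527, 0.0239]
orientation: [-0.002, -0.131, 0.991, 0.001]
ft_force: [-0.5, -0.0, 1.0]
gripper_width: 0.057
gripper_force: 64.1
```

```bash
python3 -m inch '[[[0,0,0,0,0,0.5,0],[0,0,0,0,0,0.8,0],[0,0,0,0,0,0.8,0.7],[0,0,0,0,0,0.8,0.8],[0,0,0,0,0,0.8,1],[0,0,0,0,0,0.8,1],[0,0,0,0,0,-15,1],[0,0,0,0,0,-45,1],[0,0,0,0,0,-80,1],[0,0,0,0,0,-110,1],[0,0,0,0,0,-120,1],[0,0,0,0,0,-120,1]]]'
python3 look2.py bs2 .618 .2516 .618 .2516 .004
python3 -c "
from h import *
go(.4355,-.0635,.145,78)"
```

```text
clock: 12.78
tcp_pos: [0.6238, 0.2531, 0.1495]
orientation: [0.003, -0.131, 0.991, 0.002]
ft_force: [-0.3, 0.2, 0.3]
gripper_width: 0.0854
gripper_force: 0.0
[0.623834   0.25314135 0.14950191] 105.02929531146538 -1.6002348716609507
turn [ 0.003 -0.     0.472] shift [ 262.3 -257.     0.4] q6 -1.6
turn [ 0.     0.004 -2.67 ] shift [ 262.3 -257.     0.4] q6 -1.6
```

View pics/bs2.png

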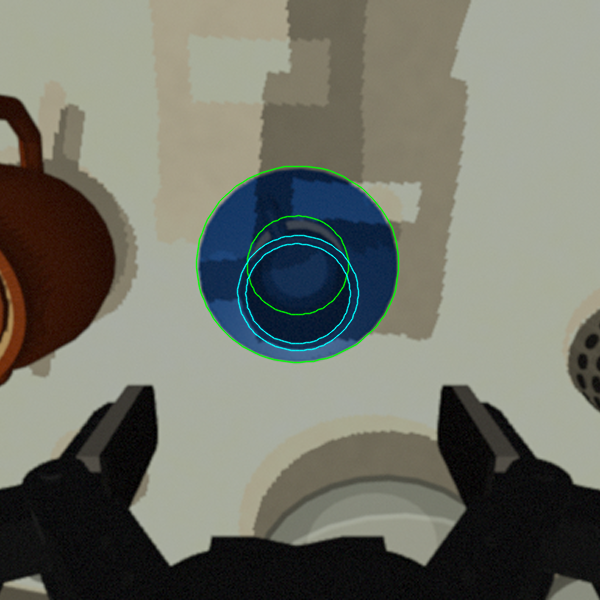

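The blue cup stands centred in its saucer, its rim matching the model at (298,292). Next is the mustard cup.

```bash
python3 -m inch '[[[0,0,0.02,10,-10,0,1],[0,0,0.06,30,-30,0,1],[0,0,0.1,52,-51,0,1],[0,0,0.14,75,-73,0,1],[0,0,0.18,98,-96,0,1],[0,0,0.22,121,-118,0,1],[0,0,0.26,144,-141,0,1],[0,0,0.3,167,-164,0,1],[0,0,0.34,190,-186,0,1],[0,0,0.38,213,-209,0,1],[0,0,0.42,235,-231,0,1],[0,0,0.45,252,-247,0,1],[0.003,0,0.472,262,-257,0,1],[0.003,0,0.472,262,-257,0,1],[0.003,0,0.472,262,-257,0,1]]]'
python3 look.py must .4355 -.0635 168
python3 -c "
from h import *
go(.4355,-.0635,.016,78)"
```

```text
clock: 14.08
tcp_pos: [0.4334, -0.0635, 0.1421]
orientation: [-0.004, 0.105, 0.994, -0.0]
ft_force: [0.3, 0.4, -0.2]
gripper_width: 0.0857
gripper_force: 0.0
[ 0.43335327 -0.06351584  0.14212006] 77.89831968285247 -1.7347527204547886
turn [-0.001 -0.007 -0.001] shift [ -2.5   0.2 126.5] q6 -1.73
turn [-1.100e-02  2.000e-03  3.141e+00] shift [ -2.5   0.2 126.5] q6 -1.73
```

View pics/must.png

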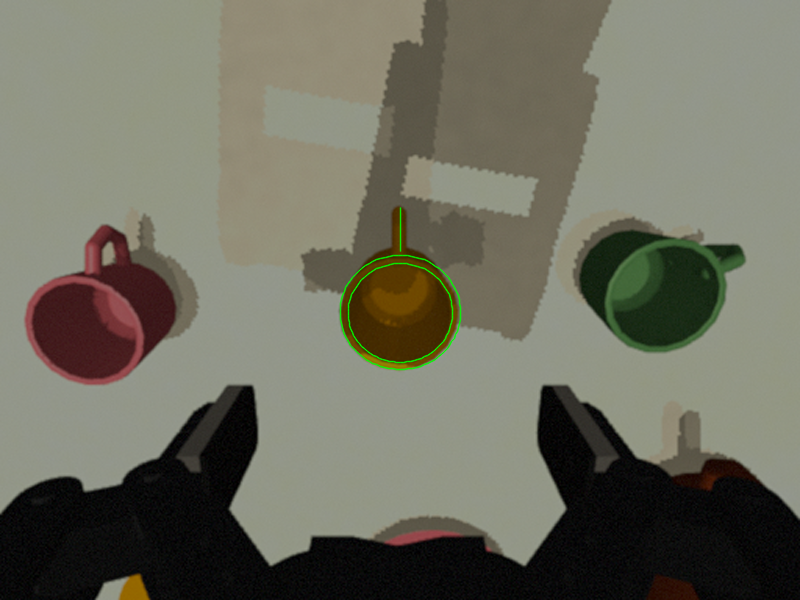

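The mustard cup matches the model at (400,312), with its handle straight up. The rose cup is also in view, its rim centred at about (85,329).

```bash
python3 -m inch '[[[0,-0.007,0,0,0,20,1],[0,-0.007,0,0,0,55,1],[0,-0.007,0,0,0,90,1],[0,-0.007,0,0,0,113,1],[0,-0.007,0,0,0,124,1],[0,-0.007,0,0,0,128,1],[0,-0.007,0,0,0,128,1],[0,-0.007,0,0,0,128,0.7],[0,-0.007,0,0,0,128,0.6],[0,-0.007,0,0,0,128,0.5],[0,-0.007,0,0,0,128,0],[0,-0.007,0,0,0,128,0],[0,-0.007,0,0,0,128,0],[0,-0.007,0,0,0,128,0]]]'
python3 -c "
from h import *
T=np.load('must.npz')['T'];f=manip.grab_frame('wrist')
print('rose',ray(f,(85+.5)/1.5625-.5,(329+.5)/1.5625-.5,.058,T),ray(f,(105+.5)/1.5625-.5,(230+.5)/1.5625-.5,.05,T))
p=state()[0];print(p)
go(.651+p[0]-.4355,-.2613,.12,78)"
```

```text
clock: 15.3
tcp_pos: [0.4358, -0.0641, 0.0177]
orientation: [0.003, 0.105, 0.994, -0.001]
ft_force: [-1.2, 2.4, 6.4]
gripper_width: 0.0582
gripper_force: 64.1
rose [ 0.41009052 -0.22011055  0.058     ] [ 0.36544142 -0.19609544  0.05      ]
[ 0.43580508 -0.06414783  0.01774543]
turn [-0.002  0.007 -0.001] shift [-252.6 -148.1 -100.3] q6 -1.74
turn [1.000e-02 3.000e-03 3.141e+00] shift [-252.6 -148.1 -100.3] q6 -1.74
```

```bash
python3 -m inch '[[[0,0,0,0,0,-4,0],[0,0,0,0,0,-15,0],[0,0,0,0,0,-38,0],[0,0,0,-8,-5,-62,0],[0,0,0,-25,-15,-82,0],[0,0,0,-48,-28,-95,0],[0,0,0,-74,-43,-100,0],[0,0,0,-100,-58,-100,0],[0,0,0,-126,-74,-100,0],[0,0,0,-152,-89,-100,0],[0,0,0,-178,-104,-100,0],[0,0.003,0,-204,-119,-100,0],[0,0.007,0,-228,-133,-100,0],[0,0.007,0,-244,-143,-100,0],[0,0.007,0,-253,-148,-100,0],[0,0.007,0,-253,-148,-100,0],[0,0.007,0,-253,-148,-100,0]]]'
cat > cmp.py <<'E'
# numeric check: saucer ellipse centre in wrist view against the model
import sys
from ov import *
x,y,ch=float(sys.argv[1]),float(sys.argv[2]),sys.argv[3]
f,T=wrist();im=f["img"];hsv=cv2.cvtColor(im,cv2.COLOR_RGB2HSV)
q=np.array([proj(f,p,T) for p in circ((x,y),.060,.013)])
# edge search along normals of the visible (upper) rim
c=q.mean(0);g=cv2.GaussianBlur(hsv[:,:,1].astype(np.float32),(0,0),1);A=[];B=[]
for p in q:
    n=(p-c)/np.linalg.norm(p-c)
    if p[1]>c[1]-5 or not(8<p[0]<500 and 8<p[1]<370):continue
    t=np.arange(-7,7.1,.5);v=np.array([g[int(round((p+k*n)[1])),int(round((p+k*n)[0]))] for k in t]);d=np.gradient(v);k=np.argmin(d)
    if d[k]<-3:A.append(n);B.append(t[k])
s=np.linalg.lstsq(np.column_stack([A,np.ones(len(A))]),B,rcond=None)[0];print(len(A),"px off u,v,r",s.round(2))
pn=ray(f,c[0],c[1],.013,T);p2=ray(f,c[0]+s[0],c[1]+s[1],.013,T);print("saucer off mm",((p2-pn)*1000).round(1));print(state()[0])
E
python3 cmp.py .651 -.2613 m
```

```text
clock: 16.77
tcp_pos: [0.6499, -0.2611, 0.1163]
orientation: [-0.003, 0.105, 0.994, -0.001]
ft_force: [-0.5, 0.2, -1.0]
gripper_width: 0.0584
gripper_force: 64.4
42 px off u,v,r [ 0.19  0.48 -1.28]
saucer off mm [0.4 0.1 0. ]
[ 0.64961055 -0.26050472  0.1163597 ]
```

```bash
python3 -m inch '[[[0,0,0,0,0,10,0],[0,0,0,0,0,32,0],[0,0,0,0,0,56,0],[0,0,0,0,0,76,0],[0,0,0,0,0,86,0],[0,0,0,0,0,90,0],[0,0,0,0,0,92,0],[0,0,0,0,0,93,0],[0,0,0,0,0,93.5,0],[0,0,0,0,0,93.5,0]]]'
```

```text
clock: 17.65
tcp_pos: [0.651, -0.2616, 0.0251]
orientation: [-0.001, 0.105, 0.995, -0.001]
ft_force: [0.6, 0.1, -0.7]
gripper_width: 0.0578
gripper_force: 64.4
```

```bash
python3 -m inch '[[[0,0,0,0,0,0.6,0],[0,0,0,0,0,1.2,0],[0,0,0,0,0,1.2,0]]]'
```

```text
clock: 17.9
tcp_pos: [0.6502, -0.2613, 0.0227]
orientation: [-0.002, 0.105, 0.994, -0.001]
ft_force: [-0.4, 0.3, -1.2]
gripper_width: 0.0583
gripper_force: 64.4
```

```bash
python3 -m inch '[[[0,0,0,0,0,0.6,0],[0,0,0,0,0,1.2,0],[0,0,0,0,0,1.2,0]]]'
```

```text
clock: 18.15
tcp_pos: [0.6504, -0.2613, 0.022]
orientation: [-0.002, 0.105, 0.995, -0.001]
ft_force: [-1.1, 1.2, 2.4]
gripper_width: 0.0582
gripper_force: 64.6
```

Contact (2.4 N). I'll release, rise and go to the rose cup.

```bash
python3 -m inch '[[[0,0,0,0,0,0.4,0],[0,0,0,0,0,0.4,0.7],[0,0,0,0,0,0.4,0.8],[0,0,0,0,0,0.4,1],[0,0,0,0,0,0.4,1],[0,0,0,0,0,-15,1],[0,0,0,0,0,-45,1],[0,0,0,0,0,-80,1],[0,0,0,0,0,-110,1],[0,0,0,0,0,-122,1],[0,0,0,0,0,-122,1]]]'
python3 -c "
from h import *
go(.410,-.219,.145,66)"
```

```text
clock: 19.07
tcp_pos: [0.6532, -0.2624, 0.1494]
orientation: [0.002, 0.105, 0.995, -0.003]
ft_force: [0.3, 0.4, 0.8]
gripper_width: 0.0852
gripper_force: 0.0
turn [-0.005  0.006  0.209] shift [246.9  -8.2   3.1] q6 -1.88
turn [-0.009 -0.007 -2.932] shift [246.9  -8.2   3.1] q6 -1.88
```

```bash
python3 -m inch '[[[0,0,0.02,10,0,0,1],[0,0,0.05,30,-1,0,1],[0,0,0.08,55,-2,0,1],[0,0,0.11,85,-3,0,1],[0,0,0.14,115,-4,0,1],[0,0,0.16,145,-5,0,1],[0,0,0.18,175,-6,0,1],[0,0,0.2,205,-7,0,1],[0,0,0.209,228,-8,0,1],[-0.005,0.006,0.209,241,-8,0,1],[-0.005,0.006,0.209,247,-8,0,1],[-0.005,0.006,0.209,247,-8,0,1],[-0.005,0.006,0.209,247,-8,0,1]]]'
python3 look.py rose .410 -.219 156
python3 -c "
from h import *
go(.410,-.219,.016,66)"
```

```text
clock: 20.15
tcp_pos: [0.4073, -0.2172, 0.1434]
orientation: [-0.005, 0.208, 0.978, 0.002]
ft_force: [1.3, 0.2, 0.2]
gripper_width: 0.0855
gripper_force: 0.0
[ 0.4073291  -0.21723247  0.14344556] 65.98571336720815 -1.8602538743208223
turn [ 0.001 -0.01   0.   ] shift [ -3.9  -0.6 127.8] q6 -1.86
turn [ 1.600e-02  2.000e-03 -3.141e+00] shift [ -3.9  -0.6 127.8] q6 -1.86
```

View pics/rose.png

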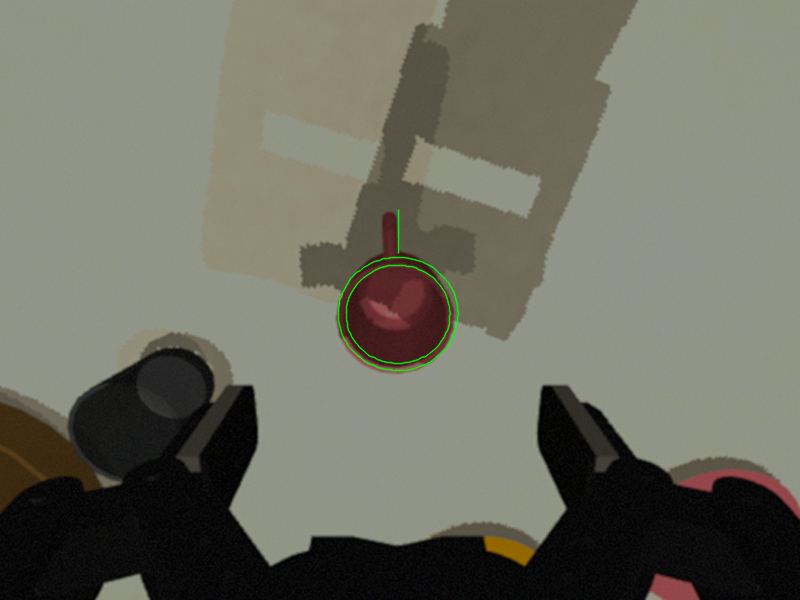

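The rose cup matches to within about 1 mm, at (397,315). The dark glass at (150,410) is well clear of the left finger.

```bash
python3 -m inch '[[[0,-0.01,0,-2.5,-1,20,1],[0,-0.01,0,-2.5,-1,55,1],[0,-0.01,0,-2.5,-1,90,1],[0,-0.01,0,-2.5,-1,113,1],[0,-0.01,0,-2.5,-1,125,1],[0,-0.01,0,-2.5,-1,129,1],[0,-0.01,0,-2.5,-1,129,1],[0,-0.01,0,-2.5,-1,129,0.7],[0,-0.01,0,-2.5,-1,129,0.6],[0,-0.01,0,-2.5,-1,129,0.5],[0,-0.01,0,-2.5,-1,129,0],[0,-0.01,0,-2.5,-1,129,0],[0,-0.01,0,-2.5,-1,129,0],[0,-0.01,0,-2.5,-1,129,0]]]'
python3 -c "
from h import *
p=state()[0];print(p)
go(.6664+p[0]-.4115,-.0902+p[1]+.2195,.12,66)"
```

```text
clock: 21.37
tcp_pos: [0.4098, -0.2197, 0.0171]
orientation: [0.002, 0.208, 0.978, -0.0]
ft_force: [0.1, 0.4, 6.1]
gripper_width: 0.0581
gripper_force: 64.2
[ 0.40979803 -0.21973889  0.01713281]
turn [ 0.     0.004 -0.   ] shift [-180.7  221.9 -102. ] q6 -1.87
turn [ 7.000e-03 -1.000e-03  3.141e+00] shift [-180.7  221.9 -102. ] q6 -1.87
```

```bash
python3 -m inch '[[[0,0,0,0,0,-4,0],[0,0,0,0,0,-15,0],[0,0,0,0,0,-38,0],[0,0,0,-5,6,-62,0],[0,0,0,-15,18,-82,0],[0,0,0,-30,37,-95,0],[0,0,0,-48,59,-102,0],[0,0,0,-66,81,-102,0],[0,0,0,-84,103,-102,0],[0,0,0,-102,125,-102,0],[0,0,0,-120,147,-102,0],[0,0.002,0,-138,169,-102,0],[0,0.004,0,-156,191,-102,0],[0,0.004,0,-170,208,-102,0],[0,0.004,0,-178,218,-102,0],[0,0.004,0,-181,222,-102,0],[0,0.004,0,-181,222,-102,0],[0,0.004,0,-181,222,-102,0]]]'
python3 cmp.py .6664 -.0902 r
```

```text
clock: 22.87
tcp_pos: [0.663, -0.0897, 0.1174]
orientation: [-0.002, 0.208, 0.978, 0.001]
ft_force: [-0.6, 0.5, -0.8]
gripper_width: 0.0581
gripper_force: 64.3
42 px off u,v,r [ 1.05  1.59 -1.51]
saucer off mm [1.6 0.2 0. ]
[ 0.66275636 -0.08987717  0.11730549]
```

```bash
python3 -m inch '[[[0,0,0,-1,0,10,0],[0,0,0,-2.5,1,32,0],[0,0,0,-2.5,1,56,0],[0,0,0,-2.5,1,76,0],[0,0,0,-2.5,1,87,0],[0,0,0,-2.5,1,92,0],[0,0,0,-2.5,1,94,0],[0,0,0,-2.5,1,95,0],[0,0,0,-2.5,1,95,0],[0,0,0,-2.5,1,95,0],[0,0,0,-2.5,1,95,0]]]'
```

```text
clock: 23.83
tcp_pos: [0.667, -0.0896, 0.0238]
orientation: [-0.001, 0.208, 0.978, 0.001]
ft_force: [0.0, 0.6, -0.8]
gripper_width: 0.0581
gripper_force: 64.3
```

```bash
python3 -m inch '[[[0,0,0,0,0,0.6,0],[0,0,0,0,0,1.2,0],[0,0,0,0,0,1.2,0]]]'
```

```text
clock: 24.08
tcp_pos: [0.6661, -0.0893, 0.0214]
orientation: [-0.002, 0.208, 0.978, 0.001]
ft_force: [-0.5, -0.1, 0.4]
gripper_width: 0.058
gripper_force: 64.3
```

```bash
python3 -m inch '[[[0,0,0,0,0,0.5,0],[0,0,0,0,0,1,0],[0,0,0,0,0,1,0.7],[0,0,0,0,0,1,0.8],[0,0,0,0,0,1,1],[0,0,0,0,0,1,1],[0,0,0,0,0,-15,1],[0,0,0,0,0,-45,1],[0,0,0,0,0,-80,1],[0,0,0,0,0,-110,1],[0,0,0,20,0,-140,1],[0,0,0,50,0,-160,1],[0,0,0,85,0,-160,1],[0,0,0,120,0,-160,1],[0,0,0,155,0,-160,1],[0,0,0,185,0,-160,1],[0,0,0,200,0,-160,1],[0,0,0,200,0,-160,1]]]'
python3 - <<'E'
from ov import *
f=manip.grab_frame("top");K=4;off=(170,140);im=f["img"][:,:,::-1]
big=cv2.resize(im[140:265,170:370],None,fx=K,fy=K,interpolation=cv2.INTER_CUBIC);T=f["world_from_camera"]
for c in((.618,.2516),(.651,-.2613),(.668,-.0902)):
    draw(big,f,T,circ(c,.03,.062),(0,255,0),K,off);draw(big,f,T,circ(c,.06,.013),(255,255,255),K,off)
cv2.imwrite("pics/final.png",big)
E
```

```text
clock: 25.58
tcp_pos: [0.4814, -0.0071, 0.1827]
orientation: [-0.002, 0.207, 0.978, 0.001]
ft_force: [0.5, 0.5, 0.4]
gripper_width: 0.0855
gripper_force: 0.0
```

View pics/final.png

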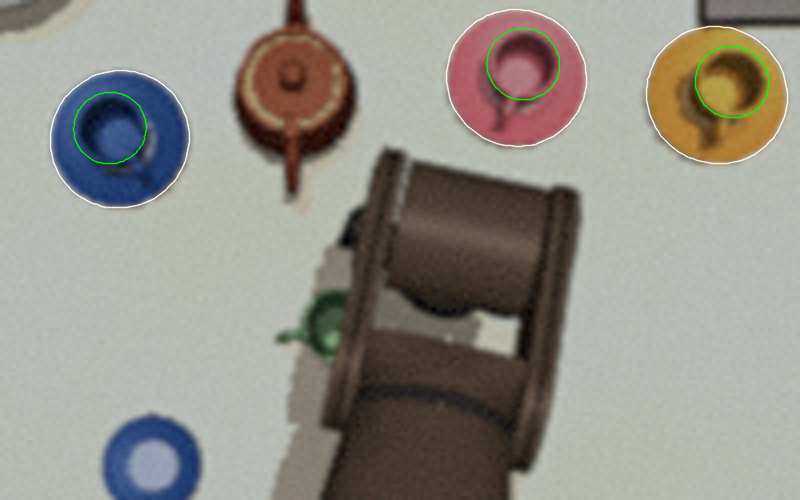

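The three cups match their centred models, at about (110,128), (523,64) and (731,82) in the crop. The lid is on, and the green cup hasn't moved. Handing in.

```bash
python3 -c "
from cell import manip
print(manip.job_done())"
```

```text
the job is handed in; nothing more can be done
None
```

I handed the job in at about 26 s: the blue, mustard and rose cups stand centred in their own saucers and the lid is home with its tab in the notch (all checked in the pictures); the green cup and smoked glass were not touched, and no verdict came back.

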